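# Free the retaining ring of the purple food jar

### The job

The seal plate in the purple food jar's lid is due for a wash: pick up the orange-handled pick, put its tip under the projecting end of that jar's split brass retaining ring and lift the end about 4 cm, so that the ring stands up out of its groove. Do it with the pick and keep your fingers off the jar; leave the green jar's ring seated. Then gently lay the pick down flat on the bench and let go, with the ring still standing open.

Things in the scene. Friction and masses are not known exactly. Their poses are not given: they have to be found in the camera images.
- pick: Loose 60 g pick: orange handle 90 mm long (x -50 to +40), 16 wide, 22 tall, then a round steel shank along +x, 10 mm thick to x = +48, 6 mm thick on to the blunt tip at x = +110. Origin on the shank's axis, 11 mm above the bench as it lies, near its balance point: grip there, across the width. z is up at the start.
- purple_jar: Fixed purple jar, 92 mm wide, 141 tall, foot 112 by 10. Origin under its centre, z up. In the groove round the white plate on top lies a split brass ring, 77 mm mean diameter. One end is a lug on the jar's -x side (roughly towards the robot), 18 wide, 4 thick, from x = -36 to -68 (22 beyond the jar's side), underside at z = 136, free air below. The pick goes under it along the jar's +x.
- purple_ring (a joint): Lift angle (rad) of the purple jar's brass ring, 0 seated, up to 1.3. It is captive on a pin at the jar's x = +38.5, z = +137.5 mm, opposite the lug, and swings up about the jar's y axis like a flap. The pin is stiff: the lug needs about 0.6 N and the ring stays where it is left. 40 mm of lift at the lug is about 0.4 rad and draws it 8 mm towards the pin.
- green_ring (a joint): Lift angle (rad) of the same ring on the otherwise identical green jar, which stands to the other side, also fixed; 0 seated. To be left alone.
Not all that is in view belongs to the job. What is meant by the pick is not blue, and is the smaller of those in its own colour.

How it is judged (in metres and radians):
On the way, in this order (a step that is already met when the one before it is completed fails the run):
1. the pick is held in the fingers, lifted off the bench (height (world z) of pick above 0.04 m and contact force between the fingers and pick above 0.5 N), for 0.2 s.
2. the held pick, pressing under the purple jar's ring, has raised it by 0.25 rad (lug up about 26 mm) (value of joint purple_ring above 0.25 rad and contact force between pick and purple_jar above 0.1 N and contact force between the fingers and pick above 0.5 N), for 0.1 s.
At the end, for the whole second after the job is handed in: The purple jar's ring stands lifted by more than 0.25 rad (lug about 26 mm up), the green jar's ring is seated (under 0.05 rad), and the pick lies released and still on the bench, clear of the purple jar, its origin less than 25 mm above the surface (value of joint purple_ring above 0.25 rad and value of joint green_ring below 0.05 rad and height (world z) of pick between 0 and 0.025 m and linear speed of pick below 0.02 m/s and contact force between pick and purple_jar below 0.05 N and contact force between the fingers and pick below 0.05 N); the robot touches nothing.
It fails at once if the green jar's ring is lifted (value of joint green_ring above 0.1 rad).
It fails at once if the fingers touch the purple jar or its ring (contact force between the fingers and purple_jar above 1 N).
It fails at once if the pick is dropped from more than about 4 cm (linear speed of pick above 0.9 m/s and contact force between the fingers and pick below 0.05 N).
It also fails if it takes over 42 s, if anything falls off the work surface, if the arm or the gripper's body presses on something with over 40 N, if the wrist force passes 120 N, or if a joint passes its speed limit or range.

### The arm

A 6-joint arm with a two-finger parallel gripper is mounted at the origin on the work surface. World frame = base frame: x ahead of the robot, y to its left, z up, the work surface at z = 0. Lengths are in m, angles in degrees, forces in N, time in s.
With the tool pointing down it reaches from about 0.35 to 0.875 m from the base axis. Payload 4.2 kg.
Tool frame: the origin (TCP) lies midway between the tips of the shut fingers; the grasp point (between the pads) lies 19 mm behind it; y points along the fingers, z is the direction in which the jaws open and shut, and the axes are right-handed (so a half turn about y gives the same grasp; the last joint's range is limited). The gripper opens to 87 mm and grips with 3 to 60 N. Pads are 19 mm wide; open, the fingers measure 117 mm over their backs; the gripper's body (75 mm by 190 mm) begins 51 mm behind the grasp point.
Start: joints at [-57.433, 22.042, 0.453, 0, -68.411, -14.817], TCP at [0.191, -0.595, 0.223] pointing down, gripper open.
Joint ranges: [-179.83, 179.83], [-69.29, 118.12], [-61.27, 80.66], [-181.25, 117.63], [-171.15, -9.14], [-177.46, 177.46]. Speed limits (degrees/s): [159.86, 159.86, 180, 180, 180, 180].

### API

Orientations are given as [roll, pitch, yaw] about the fixed x, y, z axes, in that order (R = Rz(yaw) Ry(pitch) Rx(roll)).
In Python, from workcell import env gives the robot as it stands. The module is installed in compiled form; this text tells all that it offers. Calls block until the motion is done:
- env.goto(position, orientation): joint-space move of the TCP to a pose.
- env.move_straight(position, rotation=None, rate=0.15, force_limit=None): straight line of the TCP; rotation=None keeps the orientation; rate is the mean speed in m/s. With force_limit (N) it stops when the force on the tool has changed by that much, and returns True; else False.
- env.set_joints(angles): joint-space move.
- env.gripper_to(opening, grasp_force=None): opening from 0.0 (shut) to 1.0 (fully open); grasp_force is the grip in N (None keeps the last); returns when the fingers have stopped.
- env.dwell(seconds).
- env.inverse_kinematics(position, orientation): joint angles nearest the present ones, or None.
- env.read_state(): the state.
- env.grab_frame(name): name is "side" or "top"; returns a dict with "image" (384x512x3 uint8, blue, green, red), "fx", "fy", "cx", "cy" (pixels), "position" and "orientation" of the camera in the world. Camera axes: x right, y up, looking along -z (the intrinsics and any distortion apply to the point x, -y, -z); pixel columns grow to the right and rows downward; lengths in m; the calibration is good to about 2 mm. A picture is of the moment at which its call begins. There is no depth.
A pose or a line that the arm cannot do raises env.Unreachable and nothing moves.
- env.close_job(): hands the job in, once; it reports no verdict.
Trained networks look in a picture, given as the dict that the camera call returned (one of the last four; its "shot" number tells which), for a name from the list of things; names that differ only in an ending like _2 or _b are one class to them, and where a whole thing is asked for, a point or a joint stands for the part that bears it (a point fixed in the world has none). Each returns a list of dicts, best first, with "score" (0 to 1); they miss things now and then, are a little off and sometimes report something else, mostly with a low value. They report only what shows in the picture. A call takes as long as a camera call. They do not tell look-alikes from the thing itself.
- env.search_frame(picture, thing): "xyz" ([x, y, z] in m, in world coordinates, good to about 4 mm: the middle of the surface that is visible of it).
- env.trace(picture, thing): "mask" (384x512 bool, what is visible of it).
The state is a dict: "clock": time; "joint_positions": joint angles; "qvel": joint speeds; "joint_torque": joint torques, N m; "position": TCP position; "tool_rot": TCP orientation; "force": force on the tool from outside, world axes, zero at the start; "wrist_torque": the same for the moment, N m; "opening": opening from 0.0 (shut) to 1.0 (fully open).
Only numpy, scipy, OpenCV 4.12 (cv2) and the standard library are available. Lean on these libraries where they do the work, as an engineer would, in place of code of your own. Each camera call takes 0.05 s, during which the arm holds its last target. There are 200 camera calls.

## Working session

There is one attempt and no reset: what is moved stays moved. The work goes in short steps, each a Python script; the robot and the scene stay as the last script left them, time stands still between calls to the robot, and variables do not carry over. Pictures are saved under pics/ and viewed, about 8 in all and at most 12, crops included, and the job is handed in when it is done.

```bash
mkdir -p pics; cat > h.py <<'E'
import numpy as np, cv2
from scipy.spatial.transform import Rotation as R
from workcell import env
np.set_printoptions(precision=4,suppress=True)
def rot(p):
    o=np.array(p["orientation"],float)
    return o if o.shape==(3,3) else R.from_euler('xyz',o,degrees=True).as_matrix()
def proj(p,X):
    c=(np.atleast_2d(X)-p["position"])@rot(p)
    return np.c_[p["cx"]+p["fx"]*c[:,0]/-c[:,2], p["cy"]+p["fy"]*-c[:,1]/-c[:,2]]
def ray(p,uv,z):
    uv=np.atleast_2d(uv).astype(float)
    d=np.c_[(uv[:,0]-p["cx"])/p["fx"],-(uv[:,1]-p["cy"])/p["fy"],-np.ones(len(uv))]@rot(p).T
    o=np.array(p["position"]); return o+d*((z-o[2])/d[:,2])[:,None]
def save(p,n,crop=None,s=1):
    im=p["image"]
    if crop: im=im[crop[1]:crop[3],crop[0]:crop[2]]
    cv2.imwrite("pics/"+n,cv2.resize(im,None,fx=s,fy=s,interpolation=cv2.INTER_CUBIC))
E
python3 - <<'E'
from h import *
ps=[]
for n in("side","top"):
    p=env.grab_frame(n); ps.append(p)
    print(n,{k:v for k,v in p.items() if k!="image"})
    for t in("pick","purple_jar","purple_ring"):
        for d in env.search_frame(p,t): print(t,d['score'],np.array(d["xyz"]),proj(p,d["xyz"])[0])
cv2.imwrite("pics/a.png",np.vstack([cv2.resize(p["image"],(400,300)) for p in ps]))
cv2.imwrite("pics/top.png",cv2.resize(ps[1]["image"],(768,576)))
cv2.imwrite("pics/side.png",cv2.resize(ps[0]["image"],(768,576)))
print(env.read_state())
E
```

```text
side {'fx': 444.92192081165945, 'fy': 444.92192081165945, 'cx': 257.4831331715521, 'cy': 189.80389710330869, 'position': array([0.4422, 0.5719, 0.7765]), 'orientation': array([  41.795 ,    0.4458, -171.5319]), 'shot': 1}
pick 0.97 [0.3777 0.131  0.0299] [328.7216 284.5275]
pick 0.7 [ 0.4627 -0.0338  0.0169] [291.9033 216.0219]
purple_jar 0.74 [0.6368 0.2239 0.132 ] [174.4449 282.6443]
purple_ring 0.77 [0.6278 0.1868 0.143 ] [184.675  260.5719]
top {'fx': 373.5067930583121, 'fy': 373.5067930583121, 'cx': 249.4072086820033, 'cy': 191.01206847316124, 'position': array([0.4322, 0.0051, 0.8046]), 'orientation': array([ 10.5315,  -0.3364, -90.0552]), 'shot': 2}
pick 0.94 [ 0.4617 -0.0387  0.0182] [268.2078 246.0625]
pick 0.9 [ 0.4247 -0.1727  0.0196] [333.2818 264.0823]
pick 0.35 [ 0.6452 -0.1885  0.1403] [351.5323 143.6416]
purple_jar 0.91 [0.6341 0.1918 0.1403] [145.9936 149.2372]
{'clock': 0.4, 'joint_positions': array([-57.4343,  22.0525,   0.4422,  -0.0076, -68.4114, -14.8152]), 'qvel': array([-0.0151,  0.0335,  0.0605,  0.1105, -0.1483, -0.0103]), 'joint_torque': array([  0.0004, -38.9971,  18.7333,   4.2183,   0.0142,  -0.0001]), 'position': array([ 0.1905, -0.5951,  0.2223]), 'tool_rot': array([-89.9773,  -0.0013,  17.7477]), 'force': array([-0.7357, -0.1189,  0.3494]), 'wrist_torque': array([-0.0007,  0.0426,  0.0054]), 'opening': 1.000940709513237}
```

View pics/top.png

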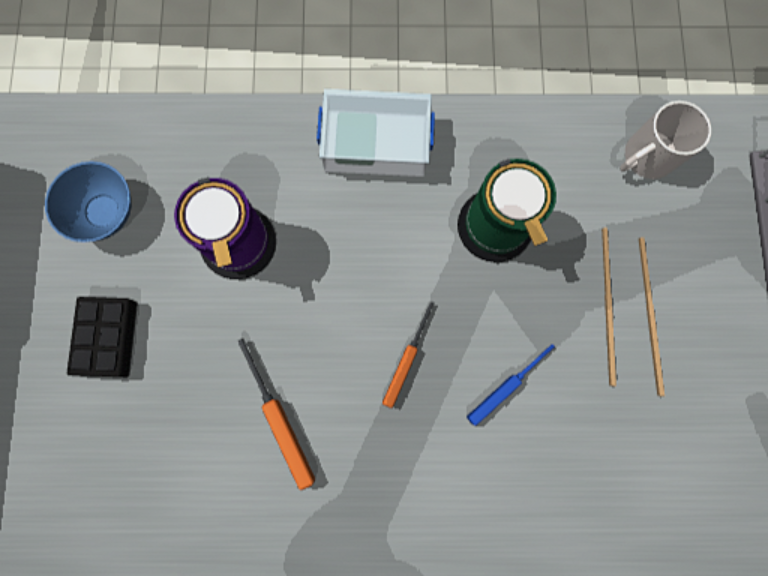

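View pics/side.png

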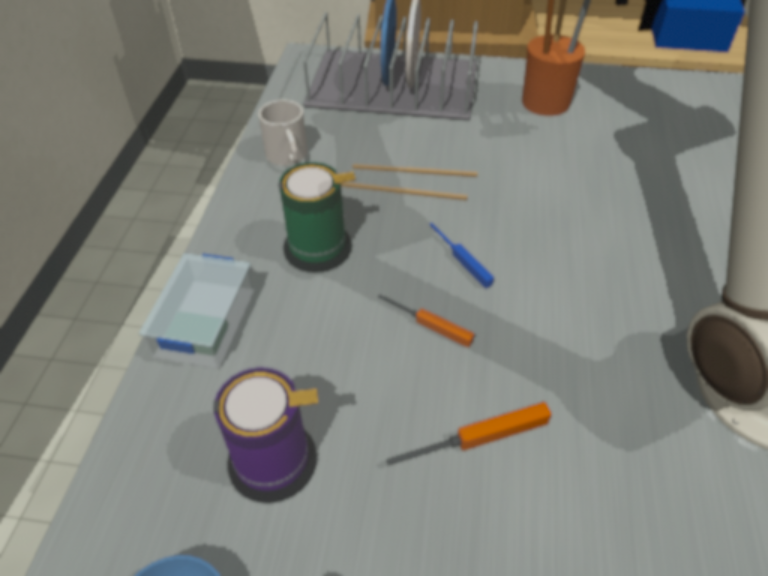

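The top view shows two orange picks. The smaller one runs from its handle end near (388,406) to its tip near (433,303), both at 1.5x scale. The purple jar's plate is at (213,213) with its lug at (223,253). The big orange and blue picks are decoys, and the green jar stands on the right. The network's second "pick" hit in each view is not the one I want.

```bash
cat > meas.py <<'E'
from h import *
from scipy.optimize import least_squares
def near(p,mask,X,rad):
    m=np.zeros(mask.shape,np.uint8); u=proj(p,X)[0]; cv2.circle(m,(int(u[0]),int(u[1])),rad,1,-1)
    mm=((mask>0)&(m>0)).astype(np.uint8)
    n,l,s,c=cv2.connectedComponentsWithStats(mm)
    return (l==1+np.argmax(s[1:,4])) if n>1 else mm>0
def handle(p,X0=(0.455,-0.033,0.02),rad=50):
    hsv=cv2.cvtColor(p["image"],cv2.COLOR_BGR2HSV)
    return near(p,cv2.inRange(hsv,(3,150,60),(18,255,255)),X0,rad)
E
python3 - <<'E'
from meas import *
T=[]
for n in("top","side"):
    p=env.grab_frame(n); hsv=cv2.cvtColor(p["image"],cv2.COLOR_BGR2HSV)
    # pick: whole mask from net, nearest expected place
    for d in env.trace(p,"pick"):
        v,u=np.nonzero(d["mask"]); c=ray(p,[u.mean(),v.mean()],.015)[0]
        if np.hypot(c[0]-.46,c[1]+.035)<.04:
            W=ray(p,np.c_[u,v],.014)[:,:2]; m=W.mean(0); a=np.linalg.svd(W-m,full_matrices=False)[2][0]; a*=np.sign(a[0])
            s=(W-m)@a; print(n,"net pick mean",m,"yaw",np.degrees(np.arctan2(a[1],a[0])),"ends",m+a*s.min(),m+a*s.max(),"len",np.ptp(s))
    h=handle(p); v,u=np.nonzero(h); W=ray(p,np.c_[u,v],.018)[:,:2]; m=W.mean(0); a=np.linalg.svd(W-m,full_matrices=False)[2][0]; a*=np.sign(a[0]);s=(W-m)@a
    print(n,"handle centre",m,"yaw",np.degrees(np.arctan2(a[1],a[0])),"len",np.ptp(s),"origin",m+a*.005)
    # jar plate (white) and lug
    w=near(p,cv2.inRange(hsv,(0,0,170),(180,60,255)),(.645,.195,.14),32)
    cs=max(cv2.findContours(w.astype(np.uint8),0,1)[0],key=cv2.contourArea)[:,0]
    W=ray(p,cs,.141)[:,:2]; (cx,cy),r=cv2.minEnclosingCircle(W.astype(np.float32)*1000)
    A=np.c_[2*W,np.ones(len(W))]; q=np.linalg.lstsq(A,(W**2).sum(1),rcond=None)[0]; C=q[:2]; rad=np.sqrt(q[2]+C@C)
    b=near(p,cv2.inRange(hsv,(10,90,70),(30,255,255)),(*C,.14),55); v,u=np.nonzero(b); B=ray(p,np.c_[u,v],.140)[:,:2]
    f=B[np.linalg.norm(B-C,axis=1)>.048]; dl=f.mean(0)-C
    rr=B[np.linalg.norm(B-C,axis=1)<.044].mean(0)
    print(n,"jar",C,"plate r",rad,"lug n",len(f),"range",np.linalg.norm(f-C,axis=1).max(),"mean r",np.linalg.norm(dl),"jar yaw",np.degrees(np.arctan2(-dl[1],-dl[0])))
E
```

```text
top net pick mean [ 0.4657 -0.0412] yaw -24.27297296140245 ends [ 0.4119 -0.0169] [ 0.5511 -0.0797] len 0.15279442145674166
top handle centre [ 0.453  -0.0347] yaw -24.376113876054124 len 0.0889413543699557 origin [ 0.4575 -0.0368]
top jar [0.6481 0.2016] plate r 0.031873107227312326 lug n 109 range 0.06854128346200919 mean r 0.05801327366925263 jar yaw 15.750254218819038
side handle centre [ 0.4529 -0.029 ] yaw -25.306934734517686 len 0.08955454649687251 origin [ 0.4575 -0.0312]
side jar [0.6486 0.2028] plate r 0.031527681695852766 lug n 123 range 0.0680836785237398 mean r 0.057939533717820145 jar yaw 15.894215643702053
```

```bash
cat >> h.py <<'E'
PO=np.array([.4575,-.035]); PY=-24.5
J=np.array([.6483,.2022]); JY=15.8; ax=np.array([np.cos(np.radians(JY)),np.sin(np.radians(JY))])
def tcp(jx,zaxis): # TCP so that pick tip is at jar x=jx, axis height zaxis
    return [*(J+ax*(jx-.110)),zaxis-.007]
E
python3 - <<'E'
from h import *
print([env.inverse_kinematics(q,[-90,0,y]) for q,y in(([*PO,.15],PY),(tcp(-.1,.12),JY),(tcp(-.05,.19),JY))])
env.gripper_to(.5)
env.goto([*PO,.12],[-90,0,PY])
env.move_straight([*PO,.03])
print(env.move_straight([*PO,.004],rate=.05,force_limit=6))
env.gripper_to(0,35)
s=env.read_state(); print(s["position"],s["opening"]*87,s["force"])
env.move_straight([*PO,.15],rate=.1)
env.goto(tcp(-.11,.129),[-90,0,JY])
env.dwell(.2)
s=env.read_state(); print(s["clock"],s["position"],s["tool_rot"],s["opening"]*87)
p=env.grab_frame("side"); q=env.grab_frame("top")
for f in(p,q):
    print([proj(f,[*(J+ax*x),z])[0] for x,z in((-.11,.129),(-.068,.138))])
ims=[]
for f in(p,q):
    u=proj(f,[*(J-ax*.1),.135])[0].astype(int); u0,v0=max(u[0]-90,0),max(u[1]-75,0)
    print(u0,v0); c=f["image"][v0:v0+150,u0:u0+200]; ims.append(cv2.resize(c,(520,390))[:290+100])
cv2.imwrite("pics/b.png",cv2.resize(np.vstack(ims),(400,600)) if 0 else np.hstack([cv2.resize(i,(400,300)) for i in ims]))
E
```

```text
[array([  16.0069,   10.0214,  -28.1051,   -0.    ,  -51.8735, -130.5069]), array([  37.9154,   13.7884,  -29.6014,   -0.    ,  -46.6102, -112.1154]), array([  35.7179,   13.7252,  -17.698 ,   -0.    ,  -58.5769, -109.9179])]
False
[ 0.4576 -0.035   0.0041] 15.840272799491462 [ 0.7495 -0.0794  1.7416]
8.4083 [0.4369 0.1413 0.1221] [-89.9987  -0.006   15.6645] 15.736689345244368
[array([236.7326, 263.9532]), array([211.5759, 263.886 ])]
[array([155.8549, 199.2735]), array([149.3886, 176.6259])]
140 187
63 118
```

View pics/b.png

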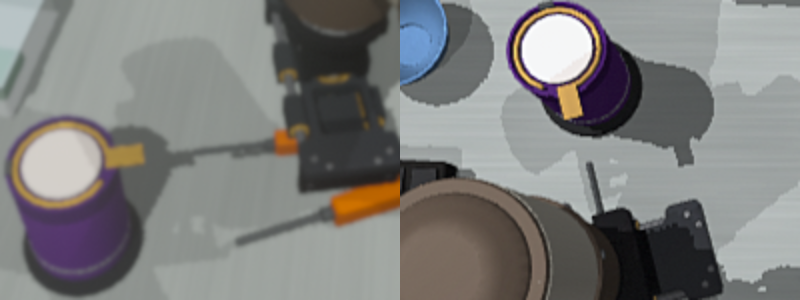

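The predicted tip, about (236,264) in the side view and (156,199) in the top view, matches the visible tip to about 1 px. The pick is in line with the lug and below it, so I'll insert and lift.

```bash
python3 - <<'E'
from h import *
env.move_straight(tcp(-.11,.1275),rate=.05)
hit=env.move_straight(tcp(-.054,.1275),rate=.05,force_limit=4); s=env.read_state(); print(hit,s["position"],s["force"])
f0=np.array(s["force"])
if not hit:
    for th in(.1,.2,.3,.38,.45):
        r=.0935; env.move_straight(tcp(.0385-r*np.cos(th)+.001,.1335+r*np.sin(th)-.001),rate=.04)
        s=env.read_state(); print(th,s["position"],np.array(s["force"])-f0,s["clock"])
env.dwell(.2)
p=env.grab_frame("side"); q=env.grab_frame("top"); ims=[]
for f in(p,q):
    u=proj(f,[*(J-ax*.07),.16])[0].astype(int); u0,v0=max(u[0]-90,0),max(u[1]-75,0)
    c=f["image"][v0:v0+150,u0:u0+200]; ims.append(cv2.resize(c,(400,300)))
cv2.imwrite("pics/c.png",np.hstack(ims))
E
```

```text
False [0.4902 0.1574 0.1205] [-0.4752 -0.3351 -1.1894]
0.1 [0.4912 0.1579 0.1353] [ 0.6254 -0.3067  0.8149] 10.5333
0.2 [0.4926 0.1583 0.1444] [0.7465 0.3454 0.3133] 10.9167
0.3 [0.4949 0.1589 0.1535] [1.5093 0.0991 0.5729] 11.3
0.38 [0.4973 0.1596 0.1606] [-0.0189  0.4846  0.4137] 11.6333
0.45 [0.4998 0.1603 0.1665] [1.043  0.0253 0.0994] 11.95
```

View pics/c.png

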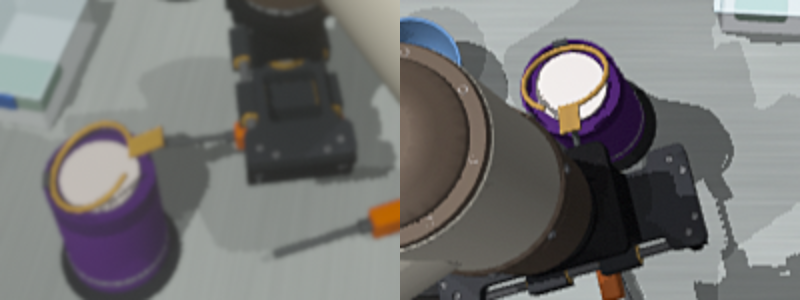

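The ring is clearly lifted: the lug stands up in the side view near crop (146,141), with the shank under it. I'll back out and measure the angle before laying the pick down.

```bash
python3 - <<'E'
from h import *
s=env.read_state(); P=np.array(s["position"])
P[2]-=.003; env.move_straight(P,rate=.04)
P[:2]-=ax*.06; env.move_straight(P,rate=.08)
env.dwell(.1)
p=env.grab_frame("side"); q=env.grab_frame("top")
ims=[]
for f in(p,q):
    im=cv2.resize(f["image"],None,fx=3,fy=3,interpolation=cv2.INTER_CUBIC)
    for th,col in((0.25,(0,0,255)),(.4,(0,255,0))):
        # lug top outer edge, predicted
        r=np.array([-.1065,.0025]); 
        x=.0385+r[0]*np.cos(th)+r[1]*np.sin(th); z=.1375-r[0]*np.sin(th)+r[1]*np.cos(th)
        n=np.array([-ax[1],ax[0]])
        e=[proj(f,[*(J+ax*x+n*y),z])[0]*3+1 for y in(-.009,.009)]
        cv2.line(im,*[tuple(int(v) for v in k) for k in e],col,1)
    u=(proj(f,[*(J-ax*.06),.16])[0]*3).astype(int); u0,v0=max(u[0]-200,0),max(u[1]-200,0)
    ims.append(im[v0:v0+400,u0:u0+400])
cv2.imwrite("pics/d.png",np.hstack(ims)); print(env.read_state()["clock"])
E
```

```text
13.6
```

View pics/d.png

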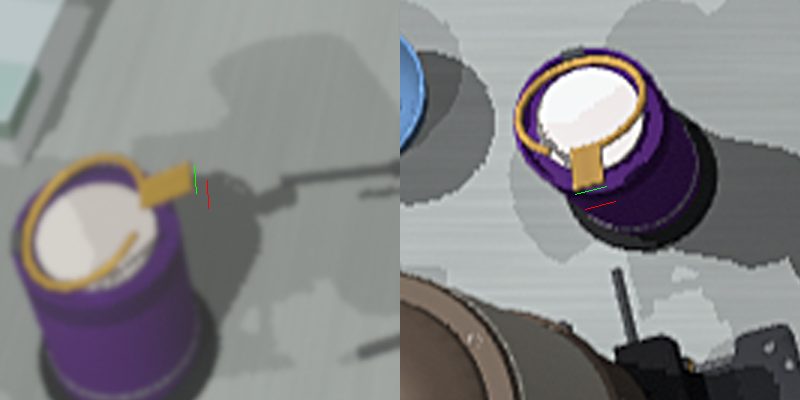

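The lug's end sits just beyond the green 0.4 rad line in both views, at about 0.43 rad, and the pick is clear of it. Next I'll lay the pick back in its original spot.

```bash
python3 - <<'E'
from h import *
P=np.array(env.read_state()["position"]); P[:2]-=ax*.04; env.move_straight(P)
env.goto([*PO,.12],[-90,0,PY])
env.move_straight([*PO,.03],rate=.12)
print(env.move_straight([*PO,.0045],rate=.03,force_limit=4)); s=env.read_state(); print(s["position"],s["force"])
env.gripper_to(.5,10)
env.dwell(.2)
env.move_straight([*PO,.16],rate=.1)
env.goto([.191,-.45,.25],[-90,0,PY]); env.dwell(.3)
p=env.grab_frame("side"); q=env.grab_frame("top")
for f in (p,q):
    for d in env.search_frame(f,"pick"): print(d["score"],np.array(d["xyz"]))
cv2.imwrite("pics/e.png",np.hstack([p["image"],q["image"]])[:, :]) 
im=np.hstack([cv2.resize(f["image"],(400,300)) for f in(p,q)]); cv2.imwrite("pics/e.png",im); print(env.read_state()["clock"])
E
```

```text
True
[ 0.4571 -0.0351  0.0041] [ 0.0988 -0.1273  4.2458]
0.82 [ 0.462  -0.0351  0.0176]
0.74 [0.3757 0.1336 0.0287]
0.74 [ 0.4237 -0.1653  0.016 ]
0.18 [ 0.6531 -0.1916  0.1397]
0.94 [ 0.4262 -0.1709  0.0224]
0.91 [0.3689 0.1207 0.0287]
0.79 [ 0.4637 -0.0356  0.0209]
21.5583
```

View pics/e.png

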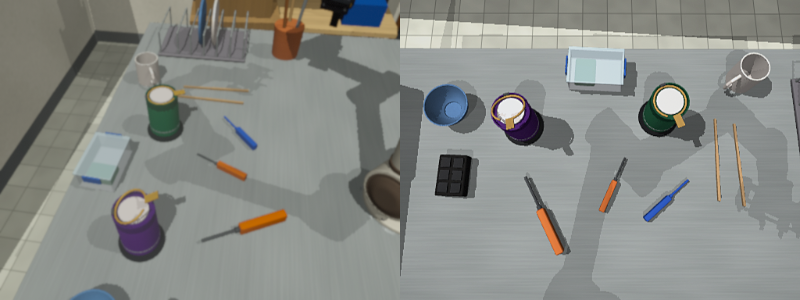

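The pick lies flat at about (222,168) in the side view and (613,185) in the top view. The purple ring stands open, the green ring is seated, and the arm is clear of everything.

```bash
python3 -c "
from h import *
env.close_job()"
```

```text
the job is handed in; nothing more can be done
```

The purple jar's ring is standing open and the pick is back on the bench. I handed the job in at about 21.6 s of the 42 s allowed; it reports no verdict.

I gripped the small orange pick at its balance point and slid its tip under the purple jar's lug. I lifted the lug along its arc, backed the tip out, and laid the pick flat where it had started.

**Last checks:**
- **Purple ring:** after the pick was withdrawn, the lug's end was just past the 0.4 rad line I projected into both camera views. I put it at about 0.43 rad, which is a reading by eye, and it still stood open in the final pictures.
- **Pick:** both cameras placed it within a few mm of its starting place and at lying height. The fingers were open and the arm well away.
- **Green ring:** it looked seated in the final pictures; I judged this by eye only.
- **Contact forces:** I could not read the pick's contact forces directly. During the lift the tool force changed by at most about 1.6 N, within the sensor's noise. The proof that the pick pressed under the lug is that the ring rose.

No check failed or disagreed.

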